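# Put the groceries away in the pantry tote and trays

### The job

Put these groceries away: slide the wooden tote's black divider all the way towards its yellow end so that both cartons fit, the long red one lying level on the tote's floor in the bay at the red end and the short yellow one level in the small bay at the yellow end. Stand both spice jars upright in the white tray and the blue tin upright in the blue tray, and leave the white sugar bowl where it is.

Things in the scene. Friction and masses are not known exactly. Their poses are not given: they have to be found in the camera images.
- tote: Low open wooden tote, fixed, outer 96 mm (its x) by 336 mm (its y), side walls 5 mm thick and 40 mm high, ends 13 mm thick and 42 mm high. Inside 84 mm (x) by 310 mm (y), floor 5 mm above the origin. The end at its +y is painted red, the one at -y yellow. Origin: centre of its underside; z up.
- divider (a joint): Black cross wall in the tote, 10 mm thick (tote's y), with a middle tab 44 mm (tote's x) by 10 mm, top 73 mm over the tote's underside; pinch the tab from above. Slides along the tote's y, friction 2.5 N, stays put. Value (m): y of its mid-plane in the tote's frame, negative towards the yellow end, stops at -0.07 and +0.07. At -0.07 the red-end bay is 220 mm long, the yellow-end bay 80 mm.
- long_carton: Long red carton with a yellow strip on top, 190 mm (its x) by 32 mm (y) by 50 mm high, 0.1 to 0.2 kg, standing on its narrow long side. Origin: centre of its underside.
- short_carton: Short yellow carton with a green patch on top, 60 mm (its x) by 36 mm (y) by 50 mm high, about 80 g. Origin: centre of its underside.
- jar_red: Amber spice jar with a red lid and pale label, 44 mm diameter, 80 mm high, about 120 g, standing. Origin: centre of its underside; z along its axis, up.
- jar_green: Amber spice jar with a green lid and pale label, 44 mm diameter, 80 mm high, about 120 g, standing. Origin: centre of its underside; z along its axis, up.
- tin: Steel tin with a blue label, 54 mm diameter, 75 mm high, about 0.2 kg, standing. Origin: centre of its underside; z along its axis, up.
- white_tray: Shallow white plastic tray, fixed, outer 150 mm (its x) by 120 mm (y) by 30 mm high, walls and floor 5 mm thick. Origin: centre of its underside.
- blue_tray: Shallow blue plastic tray of the same size as the white one, fixed: 150 mm (its x) by 120 mm (y) by 30 mm high, walls and floor 5 mm thick. Origin: centre of its underside.
- sugar_bowl: White china sugar bowl with a knobbed lid, 74 mm diameter, 62 mm high, loose, standing among the groceries; to be left alone. Origin: centre of its underside.

How it is judged:
At the end, for the whole second after the job is handed in: Divider within 10 mm of its yellow-end stop; long carton level (0.12 rad) on the floor of the red-end bay, short carton level (0.15 rad) on that of the yellow-end bay; both jars upright (0.12 rad) on the white tray's floor, the tin likewise in the blue tray; all five at rest (value of joint divider below -0.06 m and x of long_carton in the frame of tote between -0.03 and 0.03 m and y of long_carton in the frame of tote between 0.015 and 0.075 m and z of long_carton in the frame of tote between -0.005 and 0.03 m and angle between long_carton's own x axis and vertical between 1.45 and 1.69 rad and x of short_carton in the frame of tote between -0.03 and 0.03 m and y of short_carton in the frame of tote between -0.14 and -0.085 m and z of short_carton in the frame of tote between -0.005 and 0.03 m and angle between short_carton's own x axis and vertical between 1.42 and 1.72 rad and x of jar_red in the frame of white_tray between -0.055 and 0.055 m and y of jar_red in the frame of white_tray between -0.04 and 0.04 m and z of jar_red in the frame of white_tray between -0.005 and 0.013 m and angle between each of jar_red, jar_green, tin's own z axis and vertical below 0.12 rad and x of jar_green in the frame of white_tray between -0.055 and 0.055 m and y of jar_green in the frame of white_tray between -0.04 and 0.04 m and z of jar_green in the frame of white_tray between -0.005 and 0.013 m and x of tin in the frame of blue_tray between -0.055 and 0.055 m and y of tin in the frame of blue_tray between -0.04 and 0.04 m and z of tin in the frame of blue_tray between -0.005 and 0.013 m and linear speed of each of long_carton, short_carton, jar_red, jar_green, tin below 0.03 m/s); the robot touches nothing.
It fails at once if the sugar bowl is pushed more than 30 mm, or lifted, from where it stood (distance of sugar_bowl from where it was at the start of the episode above 0.03 m).
It also fails if it takes over 144 s, if anything falls off the work surface, if the arm or the gripper's body presses on something with over 40 N, if the wrist force passes 120 N, or if a joint passes its speed limit or range.

### The arm

A 7-joint arm with a two-finger parallel gripper is mounted at the origin on the work surface. World frame = base frame: x ahead of the robot, y to its left, z up, the work surface at z = 0. Lengths are in m, angles in rad, forces in N, time in s.
With the tool pointing down it reaches from about 0.4 to 0.9 m from the base axis. Payload 5.5 kg.
Tool frame: the origin (TCP) lies between the finger pads; the fingertips stand robot.nose_length ahead of it and the grasp point (between the pads) lies 3 mm ahead of it (robot.nose_length is the distance from the TCP to the fingertips, in m); z points along the fingers, y is the line along which they close (so a half turn about z gives the same grasp; the last joint's range is limited). The gripper opens to 85 mm and grips with 20 to 120 N. Pads are 22 mm wide; open, the fingers measure 114 mm over their backs; the gripper's body (76 mm by 85 mm) begins 54 mm behind the grasp point. The pads swing forward as they close: fully open they stand 13 mm farther back than shut.
Start: joints at [1.573, 0.501, -0.427, 1.55, 0.221, 1.138, -0.21], TCP at [0.168, -0.628, 0.253] pointing down, gripper open.
Joint ranges: [-2.88, 2.88], [-0.31, 2.03], [-1.54, 1.56], [0.2, 2.42], [-1.41, 4.55], [0.19, 2.02], [-2.57, 2.57]. Speed limits (rad/s): [2.57, 2.57, 3.14, 3.14, 3.14, 3.14, 3.14].

### API

Orientations are given as a rotation vector (axis times angle).
In Python, from station import robot, kin, status, snapshot, camera_model gives the robot as it stands. The module is installed in compiled form; this text tells all that it offers. Calls block until the motion is done:
- robot.move_pose(position, orientation): joint-space move of the TCP to a pose.
- robot.movel(position, rate=0.15, rotation=None): straight line of the TCP; rotation=None keeps the orientation; rate is the mean speed in m/s.
- robot.movej(angles): joint-space move.
- robot.let_go() and robot.close(squeeze=None): open the fingers fully, or close them until they stop; squeeze is the grip in N (None keeps the last).
- robot.wait(seconds).
- kin.inverse_kinematics(position, orientation): joint angles nearest the present ones, or None.
- status.observe(): the state.
- snapshot(name): name is "side" or "top"; returns (picture, depth): 400x640x3 uint8, red, green, blue; 400x640 float32, m along the optical axis (not along the pixel's ray), 0 where there is no reading.
- camera_model(name): a dict with "fx", "fy", "cx", "cy" (pixels), "rvec" (rotation vector, rad) and "tvec" (3), from world to camera coordinates, as OpenCV has them. Camera axes: x right, y down, z forward; pixel columns grow to the right and rows downward; lengths in m; the calibration is good to about 2 mm. A picture is of the moment at which its call begins. camera_model takes no time and is no camera call.
A pose or a line that the arm cannot do raises robot.IKError and nothing moves.
- robot.close_job(): hands the job in; it is judged then, once.
The state is a dict: "t": time; "qpos": joint angles; "joint_vel": joint speeds; "tau": joint torques, N m; "ee_pos": TCP position; "tcp_rot": TCP orientation; "wrist_force": force on the tool from outside, world axes, zero at the start; "moment": the same for the moment, N m; "finger_gap": opening from 0.0 (shut) to 1.0 (fully open); "grip_force": force on a finger pad.
Only numpy, scipy, OpenCV 4.12 (cv2) and the standard library are available. Lean on these libraries where they do the work, as an engineer would, in place of code of your own. Each camera call takes 0.05 s, during which the arm holds its last target. There are 200 camera calls.

## Working session

There is one attempt and no reset: what is moved stays moved. The work goes in short steps, each a Python script; the robot and the scene stay as the last script left them, time stands still between calls to the robot, and variables do not carry over. Pictures are saved under pics/ and viewed, at most 14 in all, crops included, and the job is handed in when it is done.

```bash
mkdir -p pics; python3 - <<'E'
from station import robot,status,snapshot,camera_model
import cv2,numpy as np
for n in("top","side"):
    p,d=snapshot(n); cv2.imwrite(f"pics/{n}0.png",p[:,:,::-1]); np.savez(f"{n}0.npz",p=p,d=d)
    print(camera_model(n))
s=status.observe();print(s,robot.nose_length)
E
```

```text
{'fx': 478.84747649931126, 'fy': 478.84747649931126, 'cx': 330.32638031275025, 'cy': 199.22562588082516, 'rvec': array([ 2.15562395, -2.19138696,  0.13391733]), 'tvec': array([-0.00749917,  0.54542363,  1.29920925])}
{'fx': 424.2447290883972, 'fy': 424.2447290883972, 'cx': 317.0076192356319, 'cy': 199.50477462234204, 'rvec': array([ 2.24394675, -0.3953695 ,  0.18096707]), 'tvec': array([-0.53885486,  0.17565037,  0.92505568])}
{'t': 0.1, 'qpos': array([ 1.57316765,  0.50178409, -0.42679573,  1.5513552 ,  0.2207748 ,
        1.13833561, -0.21031738]), 'joint_vel': array([ 0.00027839, -0.00058413, -0.0012225 , -0.00248152,  0.00128537,
       -0.00073254,  0.00018781]), 'tau': array([-1.10575717e-02, -5.70815921e+01, -5.83840862e+00, -2.81750518e+01,
        1.05276416e-02,  5.55304578e-03,  5.48820015e-05]), 'ee_pos': array([ 0.16742592, -0.62743836,  0.25233914]), 'tcp_rot': array([-3.11310077e+00, -4.08329448e-01,  2.53807452e-04]), 'wrist_force': array([-0.84956749, -0.00160963, -0.18594834]), 'moment': array([-0.0270163 , -0.01917757,  0.00256201]), 'grip_force': 0.0, 'finger_gap': 0.9992364774242436} 0.022
```

View pics/top0.png

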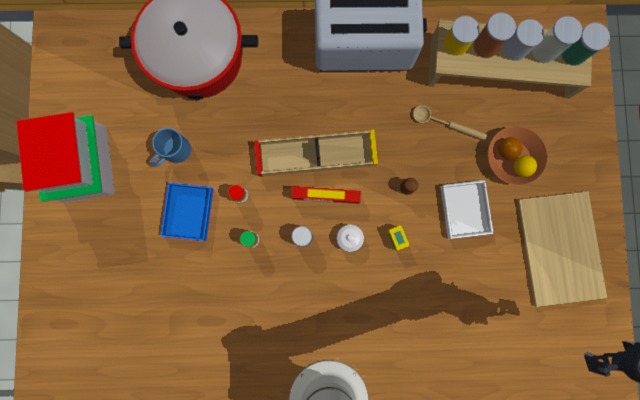

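View pics/side0.png

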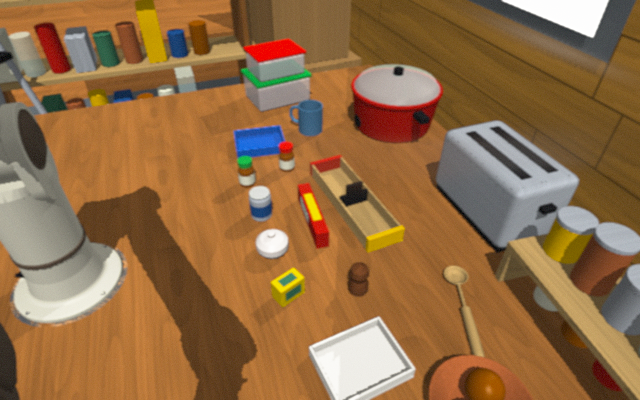

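The top view shows the tote with the red end at (258,157), the yellow end at (374,147) and the divider at (318,152). The other objects are:
- Cartons: long at (326,195), short at (399,237).
- Jars and tin: red jar (237,193), green jar (249,239), tin (302,236).
- Sugar bowl (350,238).
- Trays: blue (187,212), white (467,209).
- A brown pepper mill at (409,185), which isn't on the task list, so I'll avoid it.

```bash
cat > vis.py <<'E'
import numpy as np,cv2
from station import snapshot,camera_model
def cloud(n,d):
    c=camera_model(n); R=cv2.Rodrigues(c["rvec"])[0]
    v,u=np.mgrid[:400,:640]
    P=np.stack([(u-c["cx"])/c["fx"]*d,(v-c["cy"])/c["fy"]*d,d],-1)
    return (P-c["tvec"])@R
def proj(n,X):
    c=camera_model(n);return cv2.projectPoints(np.float64(X).reshape(-1,1,3),c["rvec"],c["tvec"],np.array([[c["fx"],0,c["cx"]],[0,c["fy"],c["cy"]],[0,0,1.]]),None)[0].reshape(-1,2)
def rect(W,box,zlo,zhi):
    u0,v0,u1,v1=box; A=W[v0:v1,u0:u1].reshape(-1,3)
    A=A[(A[:,2]>zlo)&(A[:,2]<zhi)]
    (c,s,a)=cv2.minAreaRect(np.float32(A[:,:2]*1000))
    if s[0]<s[1]: s=s[::-1]; a+=90
    return len(A),A.mean(0).round(4),np.round(c,1),np.round(s,1),round((a+90)%180-90,1)
E
python3 - <<'E'
from vis import *
d=np.load("top0.npz");W=cloud("top",d["d"])
print("table",W[280:320,250:300,2].mean(),W[280:320,250:300,2].std())
for k,b,lo,hi in [("tote",(248,122,385,180),.03,.06),("div",(300,125,335,175),.06,.08),("long",(284,180,368,208),.04,.07),
 ("short",(380,220,416,255),.04,.07),("jr",(222,180,256,207),.07,.095),("jg",(236,226,266,252),.07,.095),("tin",(288,222,318,252),.065,.09),
 ("bowl",(330,220,368,255),.015,.08),("white",(434,175,500,245),.02,.04),("blue",(154,178,218,247),.02,.04),("mill",(396,172,425,196),.02,.15)]:
    print(k,*rect(W,b,lo,hi))
p=d["p"]
cv2.imwrite("pics/c1.png",cv2.resize(p[120:260,150:340,::-1],None,fx=4,fy=4,interpolation=cv2.INTER_CUBIC))
cv2.imwrite("pics/c2.png",cv2.resize(p[120:260,305:500,::-1],None,fx=4,fy=4,interpolation=cv2.INTER_CUBIC))
E
```

```text
table 0.003553349099041295 0.06747145293016514
tote 941 [0.6774 0.0215 0.0397] [677.7  22.2] [336.   97.6] -85.6
div 60 [0.6761 0.0173 0.0722] [676.7  17.2] [42.9  9.4] 4.8
long 831 [ 0.5571 -0.0038  0.05  ] [557.7  -3.9] [189.   32.8] 85.3
short 300 [ 0.4351 -0.1998  0.0506] [ 435.  -200.5] [59.7 36.8] 20.4
jr 181 [0.563  0.2355 0.0797] [563.2 235.5] [38.5 37.6] 45.1
jg 183 [0.4383 0.2047 0.0796] [437.8 205.1] [38.8 37.2] 88.0
tin 292 [0.443  0.0625 0.0748] [443.5  62.7] [50.5 47.9] 89.6
bowl 570 [ 0.4366 -0.0678  0.0451] [437.  -68.5] [71.7 71.1] 89.0
white 436 [ 0.5133 -0.3997  0.0294] [ 517.9 -415.4] [160.1 159.1] -84.4
blue 444 [0.5196 0.3834 0.0282] [518.3 382.4] [150.6 122.1] -6.8
mill 215 [ 0.5762 -0.2318  0.0593] [ 577.3 -234.4] [39.7 38.6] 82.6
```

View pics/c1.png

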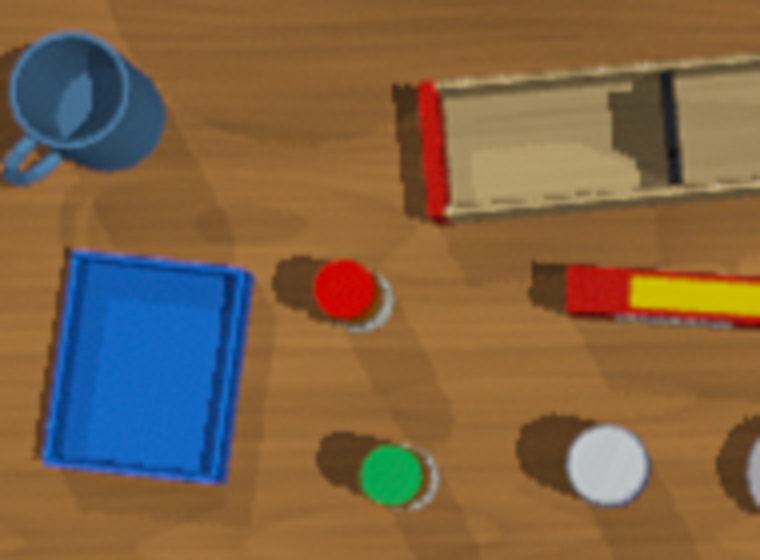

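View pics/c2.png

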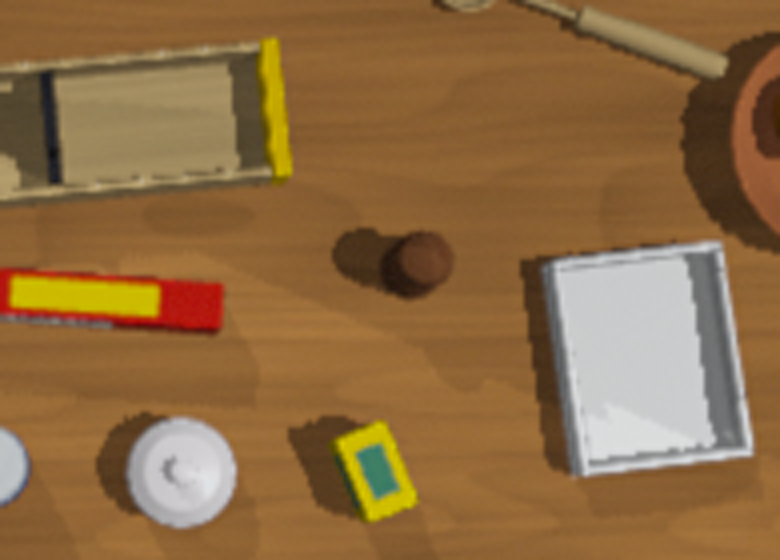

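The crops confirm the poses from depth. The tote's yaw is 4.4° with its red end towards +y. In c2 the white tray's corners are near (545,262), (720,245), (750,453) and (580,472), and I'll compute its pose from those. Next come the helpers, then the divider and the long carton.

```bash
cat > h.py <<'E'
import numpy as np
from scipy.spatial.transform import Rotation as Ro
from station import robot,kin,status
rad=np.deg2rad
def rv(deg):   # tool down, finger line (tool y) at world angle deg
    y=np.array([np.cos(rad(deg)),np.sin(rad(deg)),0]); z=np.array([0,0,-1.])
    return Ro.from_matrix(np.c_[np.cross(y,z),y,z]).as_rotvec()
def best(p,deg):
    q0=np.array(status.observe()["qpos"]); c=[]
    for a in(deg,deg+180):
        q=kin.inverse_kinematics(list(p),rv(a))
        if q is not None: c.append((np.abs(np.array(q)-q0).max(),a))
    if not c: raise RuntimeError(("no IK",p,deg))
    return rv(min(c)[1])
def loc(o,yaw,x,y):
    c,s=np.cos(rad(yaw)),np.sin(rad(yaw)); return np.array([o[0]+c*x-s*y,o[1]+s*x+c*y])
TOTE,TY=(.6777,.0222),4.4
UP=.23
def over(xy,deg,z=UP):
    p=[xy[0],xy[1],z]; robot.move_pose(p,best(p,deg))
def down(xy,z,rate=.2): robot.movel([xy[0],xy[1],z],rate)
def pick(xy,deg,z,f=40,up=UP):
    over(xy,deg); down(xy,z); robot.close(f); rep("grip"); down(xy,up)
def place(xy,deg,z,up=UP):
    over(xy,deg); down(xy,z+.03); down(xy,z,.06); rep("place"); robot.let_go(); down(xy,up)
def rep(m):
    s=status.observe(); print(m,"t%.1f"%s["t"],"gap%.3f"%s["finger_gap"],"F%.0f"%s["grip_force"],np.round(s["wrist_force"],1),np.round(s["ee_pos"],4))
E
python3 - <<'E'
from vis import *; from h import *
W=cloud("top",np.load("top0.npz")["d"])
A=W[178:242,436:497].reshape(-1,3); A=A[(A[:,2]>.022)&(A[:,2]<.036)&(A[:,1]<-.31)&(A[:,0]<.61)&(A[:,0]>.42)]
print(cv2.minAreaRect(np.float32(A[:,:2]*1000)))
B=cv2.undistortPoints  # corners from the crop at rim height
c=camera_model("top");R=cv2.Rodrigues(c["rvec"])[0]
o=-R.T@c["tvec"]
for u,v in[(545,262),(720,245),(750,453),(580,472)]:
    u,v=305+u/4,120+v/4; r=R.T@np.array([(u-c["cx"])/c["fx"],(v-c["cy"])/c["fy"],1]); print((o+r*(.03-o[2])/r[2]).round(4))
for p,a in[((.518,.382),173),((.515,-.405),100),((.6777,.0222),4),((.563,.2355),100),((.438,.205),100),((.4435,.0625),0),((.435,-.2),110)]:
    for z in(.05,UP): print(p,z,[kin.inverse_kinematics([*p,z],rv(a+k)) is not None for k in(0,180)])
# divider
d=loc(TOTE,TY,0,-.005); e=loc(TOTE,TY,0,-.0715)
over(d,TY+90,.15); down(d,.068); robot.close(60); rep("div"); down(e,.068,.1); rep("slid"); robot.let_go(); down(e,.2)
rep("up")
E
```

```text
((511.6443176269531, -397.3948669433594), (150.52828979492188, 122.94416809082031), 6.019128799438477)
[ 0.5788 -0.3268  0.03  ]
[ 0.589  -0.4501  0.03  ]
[ 0.4435 -0.4634  0.03  ]
[ 0.4324 -0.3448  0.03  ]
(0.518, 0.382) 0.05 [True, True]
(0.518, 0.382) 0.23 [True, True]
(0.515, -0.405) 0.05 [True, True]
(0.515, -0.405) 0.23 [True, True]
(0.6777, 0.0222) 0.05 [True, True]
(0.6777, 0.0222) 0.23 [True, True]
(0.563, 0.2355) 0.05 [True, True]
(0.563, 0.2355) 0.23 [True, True]
(0.438, 0.205) 0.05 [True, True]
(0.438, 0.205) 0.23 [True, True]
(0.4435, 0.0625) 0.05 [True, True]
(0.4435, 0.0625) 0.23 [True, True]
(0.435, -0.2) 0.05 [True, True]
(0.435, -0.2) 0.23 [True, True]
div t4.2 gap0.107 F59 [-1.6  0.9  3.6] [0.6783 0.0174 0.0685]
slid t5.1 gap0.103 F60 [-1.3 10.2  3.5] [ 0.6831 -0.0461  0.0685]
up t6.6 gap0.999 F0 [ 0.2 -1.  -0.1] [ 0.6825 -0.0495  0.1988]
```

```bash
python3 - <<'E'
from vis import *; from h import *
pick((.5575,-.0039),-4.7,.055,50)
rep("lifted")
p,d=snapshot("side"); cv2.imwrite("pics/s1.png",p[60:280,170:460,::-1].repeat(2,0).repeat(2,1))
E
```

```text
grip t9.2 gap0.358 F50 [ 0.  -0.7  4.9] [ 0.558  -0.004   0.0556]
lifted t10.3 gap0.359 F50 [ 0.2 -0.5 -0.9] [ 0.5568 -0.0043  0.2287]
```

View pics/s1.png

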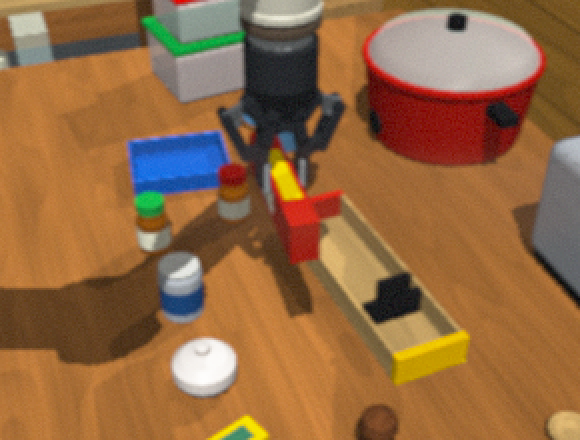

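The carton is held at about (290,205) and the divider now sits near the yellow end at (393,297). I'll check the carton's tilt numerically before placing it.

```bash
python3 - <<'E'
from vis import *; from h import *
p,d=snapshot("side"); W=cloud("side",d); h=cv2.cvtColor(p,cv2.COLOR_RGB2HSV)
m=(h[...,0]>22)&(h[...,0]<35)&(h[...,1]>150)&(W[...,2]>.17)&(W[...,2]<.28)&(W[...,0]>.5)&(W[...,0]<.62)&(abs(W[...,1])<.12)
A=W[m]; print(len(A),A.min(0),A.max(0)); print("strip dz/dy",np.polyfit(A[:,1],A[:,2],1), "dx/dy",np.polyfit(A[:,1],A[:,0],1))
m=((h[...,0]<8)|(h[...,0]>172))&(h[...,1]>150)&(W[...,2]>.12)&(W[...,2]<.3)&(W[...,0]>.5)&(W[...,0]<.62)&(abs(W[...,1])<.13)
A=W[m];print("red",len(A))
for y in np.arange(-.12,.12,.02):
    B=A[(A[:,1]>=y)&(A[:,1]<y+.02)]
    if len(B)>5: print(round(y,2),len(B),B[:,2].min().round(3),B[:,2].max().round(3))
E
```

```text
196 [ 0.53904845 -0.052188    0.21968157] [0.56973552 0.04589767 0.26233441]
strip dz/dy [-0.00595649  0.22260383] dx/dy [0.11098636 0.55825111]
red 656
-0.1 366 0.172 0.224
-0.08 131 0.174 0.224
-0.06 65 0.173 0.224
-0.04 39 0.176 0.223
-0.02 15 0.214 0.277
0.0 8 0.221 0.223
0.04 9 0.221 0.223
0.06 6 0.218 0.222
0.08 11 0.176 0.222
```

It's level, so I'll place it, then do the short carton.

```bash
python3 - <<'E'
from vis import *; from h import *
place(loc(TOTE,TY,0,.045),TY,.0645,.2)
pick((.4351,-.2001),110.4,.055,40)
place(loc(TOTE,TY,0,-.1145),TY,.0645); rep("end")
over((.4435,.0625),0); 
p,d=snapshot("side"); cv2.imwrite("pics/s2.png",p[60:280,170:460,::-1].repeat(2,0).repeat(2,1))
p,d=snapshot("top"); W=cloud("top",d); cv2.imwrite("pics/t2.png",p[120:260,230:430,::-1].repeat(4,0).repeat(4,1))
E
```

```text
place t12.4 gap0.362 F50 [ 0.5 -0.  -0.9] [0.6742 0.0673 0.0643]
grip t16.7 gap0.409 F41 [-0.2 -0.6  5.5] [ 0.4354 -0.2004  0.0556]
place t20.9 gap0.410 F40 [ 0.3 -0.2 -1.3] [ 0.6864 -0.0918  0.0642]
end t22.4 gap0.995 F0 [ 0.2 -1.1 -0.4] [ 0.6856 -0.0922  0.2286]
```

View pics/s2.png

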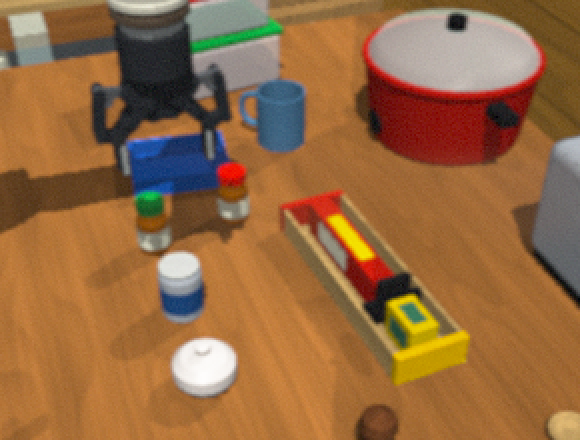

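View pics/t2.png

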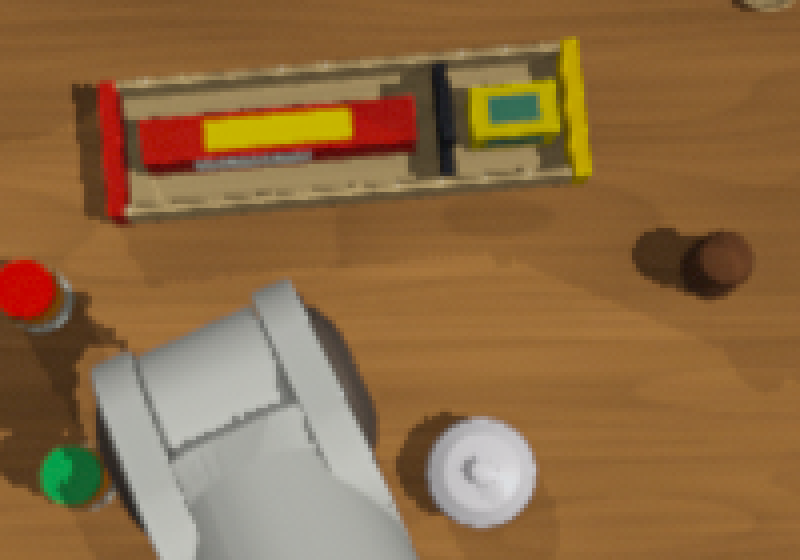

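Both cartons lie level in their bays: long at (278,130) and short at (513,112) in the top crop. The bowl is undisturbed at (482,472). Now the tin and jars.

```bash
python3 - <<'E'
from vis import *; from h import *
pick((.4435,.0627),0,.055,40)
place((.5183,.3824),-6.8,.0615)
WT=(.5116,-.3974)
pick((.5632,.2355),90,.052,40)
place(loc(WT,6,.037,0),96,.0585)
pick((.438,.205),90,.052,40)
place(loc(WT,6,-.037,0),96,.0585)
over((.45,-.15),90,.35); rep("end")
p,d=snapshot("side"); cv2.imwrite("pics/s3.png",p[:,:,::-1])
p,d=snapshot("top"); W=cloud("top",d); cv2.imwrite("pics/t3.png",p[100:260,140:520,::-1].repeat(2,0).repeat(2,1))
h=cv2.cvtColor(p,cv2.COLOR_RGB2HSV)
print("bowl",*rect(W,(330,220,368,255),.015,.065))
print("tin",*rect(W,(154,178,218,247),.07,.09)); print("jars",*rect(W,(434,175,500,245),.078,.095))
print("long",*rect(W,(255,122,342,180),.05,.06)); print("short",*rect(W,(342,122,372,180),.05,.06)); print("div",*rect(W,(300,125,355,175),.064,.08))
E
```

```text
grip t25.3 gap0.618 F41 [-1.6 -0.5  8.7] [0.4443 0.0626 0.0561]
place t29.0 gap0.613 F43 [-0.8 -0.8  2.5] [0.5179 0.3821 0.0612]
grip t33.0 gap0.491 F41 [-1.2 -1.1  5.4] [0.564  0.2359 0.0532]
place t37.8 gap0.501 F41 [-1.5  1.5  1.2] [ 0.548  -0.3933  0.0581]
grip t43.0 gap0.498 F40 [-0.5 -0.8  6.7] [0.4387 0.2052 0.053 ]
place t47.7 gap0.494 F41 [-0.3 -0.   0.6] [ 0.4745 -0.401   0.058 ]
end t50.3 gap1.001 F0 [-1.   0.2  0.2] [ 0.4498 -0.1516  0.3493]
bowl 567 [ 0.4367 -0.0678  0.0453] [436.9 -68.5] [71.6 71.1] 88.1
tin 295 [0.5168 0.3817 0.0793] [516.6 382.7] [49.8 48.2] -52.5
jars 90 [ 0.503  -0.4106  0.0857] [ 513.3 -409.3] [112.5  23.8] 8.8
long 762 [0.6732 0.0678 0.055 ] [674.   57.6] [208.4  36.9] -87.0
short 269 [ 0.685  -0.0944  0.0551] [685.  -86.3] [78.4 38.1] -82.2
div 62 [ 0.6815 -0.0473  0.0733] [682.  -47.6] [42.   9.9] 4.5
```

View pics/s3.png

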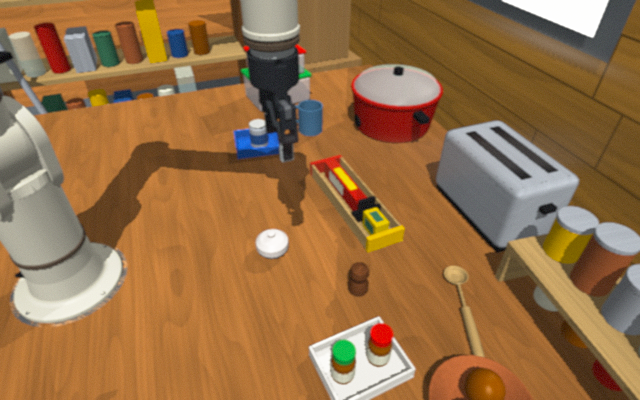

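View pics/t3.png

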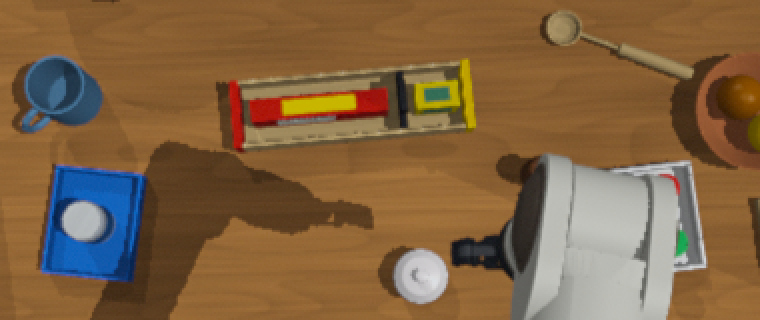

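The side view shows both jars standing in the white tray at (343,360) and (380,345). The tin is upright in the blue tray, and the divider measures -0.070 m. The bowl hasn't moved, and the arm is clear.

```bash
python3 -c "
from station import robot
print(robot.close_job())"
```

```text
the job is handed in; nothing more can be done
None
```

I handed the job in at about 50 s of the 144 s allowed: the divider is at its yellow-end stop, both cartons are level in their bays, the jars and tin stand upright in their trays, and the sugar bowl hasn't moved. The hand-in returned no verdict, so this rests on the final camera check.

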